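# Check the return pump under the stand's cross-bar

## Robot

A 7-joint arm with a two-finger parallel gripper is mounted at the origin on the work surface. World frame = base frame: x ahead of the robot, y to its left, z up, the work surface at z = 0. Lengths are in m, angles in degrees, forces in N, time in s.
With the tool pointing down it reaches from about 0.4 to 0.875 m from the base axis. Payload 4.4 kg.
Tool frame: the origin (TCP) lies midway between the tips of the shut fingers; the grasp point (between the pads) lies bot.grip_depth behind it (bot.grip_depth is the distance from the TCP to the grasp point, in m); x points along the fingers, z is the direction in which the jaws open and shut, and the axes are right-handed (so a half turn about x gives the same grasp; the last joint's range is limited). The gripper opens to 85 mm and grips with 20 to 120 N. Pads are 22 mm wide; open, the fingers measure 114 mm over their backs; the gripper's body (76 mm by 85 mm) begins 54 mm behind the grasp point. The pads swing forward as they close: fully open they stand 13 mm farther back than shut.
Start: joints at [64.469, 36.005, 2.206, 86.941, -1.547, 57.084, -1.146], TCP at [0.241, -0.604, 0.231] pointing down, gripper open.
Joint ranges: [-175.42, 175.42], [-21.48, 121.26], [-71.46, 75.88], [10.55, 141.38], [-63.04, 243.04], [13.31, 113.54], [-168.57, 168.57]. Speed limits (degrees/s): [147.25, 147.25, 180, 180, 180, 180, 180].

## Interface

Orientations are given as a 3x3 rotation matrix whose columns are the frame's x, y, z axes.
In Python, from workcell import bot, ungrasp, gripper_close, readout, optics, order gives the robot as it stands. The module is installed in compiled form; this text tells all that it offers. Calls block until the motion is done:
- bot.reach(position, orientation): joint-space move of the TCP to a pose.
- bot.line_to(position, vel=0.15, frame=None, stop_force=None): straight line of the TCP; frame=None keeps the orientation; vel is the mean speed in m/s. With stop_force (N) it stops when the force on the tool has changed by that much, and returns True; else False.
- bot.set_joints(angles): joint-space move.
- ungrasp() and gripper_close(): open the fingers fully, or close them until they stop; the grip force is fixed at half the most.
- bot.sleep(seconds).
- bot.inverse_kinematics(position, orientation): joint angles nearest the present ones, or None.
- readout.get_obs(): the state.
- optics.camera(name): name is "scene" or "top"; returns a dict with "frame" (420x560x3 uint8, red, green, blue), "mtx" (3x3 intrinsics, pixels), "dist_coeffs" ([k1, k2, p1, p2, k3] as OpenCV has them; the pictures are not rectified), "rvec" (rotation vector, rad) and "tvec" (3), from world to camera coordinates, as OpenCV has them. Camera axes: x right, y down, z forward; pixel columns grow to the right and rows downward; lengths in m; the calibration is good to about 2 mm. A picture is of the moment at which its call begins. There is no depth.
A pose or a line that the arm cannot do raises bot.MotionError and nothing moves.
- order.close_job(): hands the job in, once; it reports no verdict.
The state is a dict: "t": time; "joint_positions": joint angles; "qd": joint speeds; "joint_torque": joint torques, N m; "tcp_pos": TCP position; "eef_rot": TCP orientation; "contact_force": force on the tool from outside, world axes, zero at the start; "moment": the same for the moment, N m; "width": opening from 0.0 (shut) to 1.0 (fully open).
Only numpy, scipy, OpenCV 4.12 (cv2) and the standard library are available. Lean on these libraries where they do the work, as an engineer would, in place of code of your own. Each camera call takes 0.05 s, during which the arm holds its last target.

## Task

Check that the black return pump fits under the cross-bar of the aquarium stand's equipment bay: stand the pump gently in the pulled-out white tray, let go of it, then push the tray straight in by the middle of its front until it is fully home against its stops, with the pump riding under the bar. Do not bump the bar with the pump, the tray or the tool, do not drop or tip the pump, and leave the other things on the bench where they are.

Things in the scene. Friction and masses are not known exactly. Their poses are not given: they have to be found in the camera images.
- bay: Fixed bay of an aquarium stand: white base panel 390 x 204 x 12 with two aluminium guide rails (inner faces y = +-82, outer +-102, tops z = 32) from x = -200 to +190, and behind x = 0 an open-topped frame of 20 mm aluminium extrusion, 142 high. Origin: on the bench, midway between the rails, below the near face of the front cross-bar. x points into the bay (push direction), y left, z up.
- bar: The bay's fixed front cross-bar, 20 x 20, 164 long, across the rails between the front posts. Origin: middle of the lower edge of its near face, 122 above the bench (110 above the panel). Axes as the bay's; it fills x 0 to 20, z 0 to 20. A pump standing in the tray passes 9 mm below it. Nothing stands above the rails before it.
- tray: Loose white tray on the panel between the rails, pulled out at the start (origin at bay x -105 to -80). 150 x 150, floor 5 thick (inside 140 x 142), side and rear rims 16 high. Origin: centre of underside; axes as the bay's. Guided by two short shoes at mid-sides (66 long, 1.5 mm play): pushed near a corner it twists and jams. 0.45 kg; with the pump it takes about 5 to 11 N to slide.
- tray_front (a point): Middle of the outer face of the tray's upright front wall, 18 above the tray's underside. The wall is plain, 150 wide, 30 high, 6 thick, at tray x = -75. Axes as the tray's. Fully home, the tray's rear edge meets two rubber stops and this face is flush with the near face of the cross-bar (bay x = 0).
- pump_mid (a point): Black return pump, loose, 0.5 to 0.85 kg, 116 long (x -46 to +70), 66 wide, 96 high, left or right of the bay. Point: centre of its motor block, 48 above its underside (53 above the tray's when in it). x to the strainer, z up. Block: x +-30, flat sides y +-27, top 34 above the point: grip across y. White outlet nut at x = 43, top 48 above the point. Foot plate x -44 to +58, 66 wide.
- silencer: A bystander: upright red cylinder with white end caps, 66 across, 120 high plus a small grey stub. It starts on the side of the bay where the pump is not. Origin: centre of its underside.
- controller: A bystander: flat black controller box, 82 x 124 x 34, at the far right. Origin: centre of its underside.
- power_brick: A bystander: black power supply brick, 122 x 54 x 36, at the far left. Origin: centre of its underside.
- pipe_offcut: A bystander: upright offcut of red pipe, 50 across, 130 high, on the right. Origin: centre of its underside.
- union: A bystander: white pipe union, 66 across, 56 high, near the robot on the right. Origin: centre of its underside.
- test_jar: A bystander: small amber jar, 48 across, 75 high, near the robot on the left. Origin: centre of its underside.
- screwdriver: A bystander: screwdriver with a red handle lying on the right. Origin: on the bench under its middle.
- dose_bottle: A bystander: white bottle, 68 across, 150 high, on the left. Origin: centre of its underside.

How it is judged (in metres and radians):
On the way:
1. the pump stands flat and upright in the pulled-out tray, in front of the bar, and has been let go (z of pump_mid in the frame of tray between 0.049 and 0.057 m and x of pump_mid in the frame of tray between -0.05 and 0.05 m and y of pump_mid in the frame of tray between -0.05 and 0.05 m and angle between pump_mid's own z axis and vertical below 0.06 rad and x of tray in the frame of bay below -0.05 m and x of pump_mid in the frame of bay below -0.03 m and contact force between the fingers and pump below 0.3 N), for 0.2 s.
At the end, for the whole second after the job is handed in: The tray lies flat and straight (within 0.07 rad) between the rails, home against its stops within 5 mm; the pump stands flat and upright on the tray's floor (within 50 mm of its centre each way, tilt under 0.06 rad), everything let go and at rest (x of tray in the frame of bay above 0.07 m and y of tray in the frame of bay between -0.006 and 0.006 m and z of tray in the frame of bay below 0.015 m and angle between the x axis of tray and the x axis of bay, either way round below 0.07 rad and z of pump_mid in the frame of tray between 0.049 and 0.057 m and x of pump_mid in the frame of tray between -0.05 and 0.05 m and y of pump_mid in the frame of tray between -0.05 and 0.05 m and angle between pump_mid's own z axis and vertical below 0.06 rad and linear speed of each of pump, tray below 0.02 m/s); the robot touches nothing.
It fails at once if the cross-bar is bumped (more than 8 N) by anything (contact force between bar and anything else above 8 N).
It fails at once if the pump is tipped over (more than 0.5 rad) (angle between pump_mid's own z axis and vertical above 0.5 rad).
It fails at once if the pump is dropped or thrown (faster than 0.5 m/s with no finger on it) (linear speed of pump above 0.5 m/s and contact force between the fingers and pump below 0.3 N).
It fails at once if another thing on the bench is moved by more than 30 mm or knocked over (distance of any of silencer, controller, power_brick, pipe_offcut, union, test_jar, screwdriver, dose_bottle from where it was at the start of the episode above 0.03 m).
It also fails if it takes over 72 s, if anything falls off the work surface, if the arm or the gripper's body presses on something with over 40 N, if the wrist force passes 120 N, or if a joint passes its speed limit or range.

## Working session

There is one attempt and no reset: what is moved stays moved. The work goes in short steps, each a Python script; the robot and the scene stay as the last script left them, time stands still between calls to the robot, and variables do not carry over. Pictures are saved under pics/ and viewed, and the job is handed in when it is done.

```bash
mkdir -p pics
python3 - <<'E'
from workcell import bot, readout, optics
import cv2,numpy as np
o=readout.get_obs();print({k:np.round(v,3).tolist() for k,v in o.items()},bot.grip_depth)
for n in("scene","top"):
    c=optics.camera(n);cv2.imwrite(f"pics/{n}0.png",c["frame"][:,:,::-1])
    print(n,c["mtx"],c["dist_coeffs"],c["rvec"],c["tvec"])
E
```

```text
{'t': 0.0, 'joint_positions': [64.47, 36.058, 2.201, 86.996, -1.548, 57.086, -1.146], 'qd': [0.091, 0.036, -0.004, 0.037, -0.046, -0.007, 0.06], 'joint_torque': [-0.0, -56.341, 1.226, -19.344, 0.011, 0.01, 0.0], 'tcp_pos': [0.241, -0.603, 0.23], 'eef_rot': [[-0.001, 0.929, 0.371], [0.002, 0.371, -0.929], [-1.0, 0.0, -0.002]], 'contact_force': [0.499, -0.745, -0.482], 'moment': [0.023, -0.003, -0.007], 'width': 0.997} 0.0187
scene [[514.42716882   0.         277.86364405]
 [  0.         514.42716882 214.72120339]
 [  0.           0.           1.        ]] [-0.1089603  0.         0.         0.         0.       ] [ 1.65273603  2.21452088 -0.60171064] [ 0.14210125 -0.36597252  1.69145256]
top [[519.1140635    0.         280.47817372]
 [  0.         519.1140635  216.89494613]
 [  0.           0.           1.        ]] [-0.0165285  0.         0.         0.         0.       ] [ 2.12800161 -2.10169978  0.18899327] [0.00261406 0.49472454 1.59135821]
```

View pics/scene0.png

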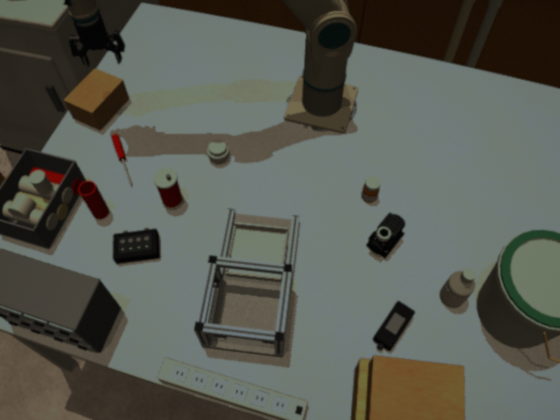

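View pics/top0.png

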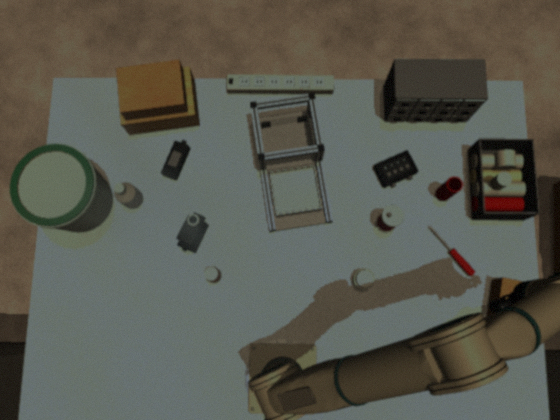

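The pump is left of the bay, at about scene (386,234) and top (192,232). The bay is at top (292,165), with the tray pulled out at (297,190), and the silencer is on the right at top (387,217). Next I'll zoom in.

Run:
```python
import cv2,numpy as np
def z(n,x,y,w,h,s,out):
    im=cv2.imread(f"pics/{n}0.png")[y:y+h,x:x+w]
    im=np.clip((im/255.)**0.6*255,0,255).astype(np.uint8)
    im=cv2.resize(im,None,fx=s,fy=s,interpolation=cv2.INTER_CUBIC)
    for i in range(0,w,10): cv2.putText(im,str(x+i),(i*s,8),0,.28,(0,255,255),1);cv2.line(im,(i*s,10),(i*s,14),(0,255,255),1)
    for i in range(10,h,10): cv2.putText(im,str(y+i),(0,i*s+3),0,.28,(0,255,255),1)
    cv2.imwrite(f"pics/{out}.png",im)
z("top",240,85,100,150,4,"z1");z("top",165,195,60,65,9,"z2");z("scene",355,200,60,65,9,"z3");z("scene",190,200,120,150,4,"z4")
```

```text
(no output)
```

View pics/z1.png

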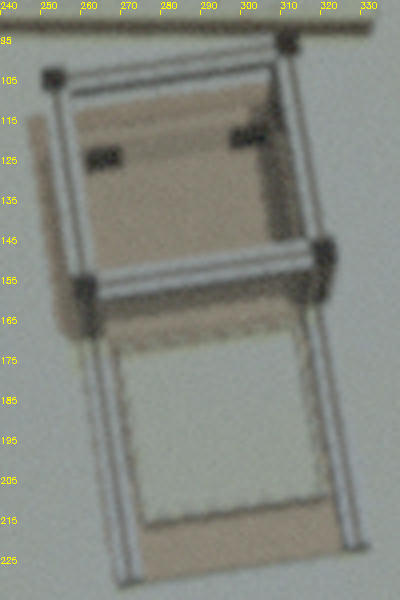

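View pics/z2.png

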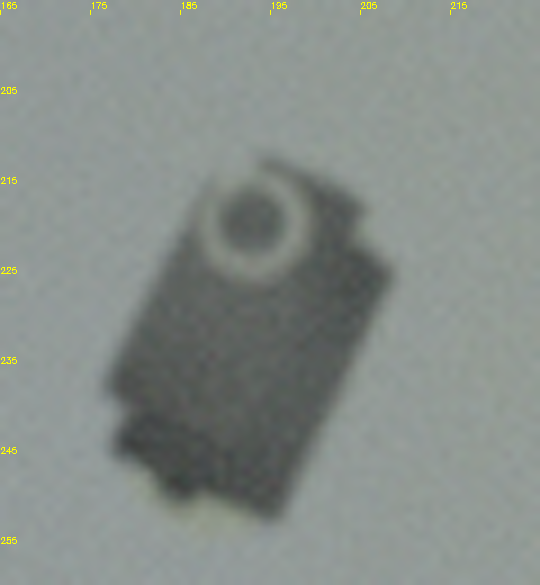

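View pics/z3.png

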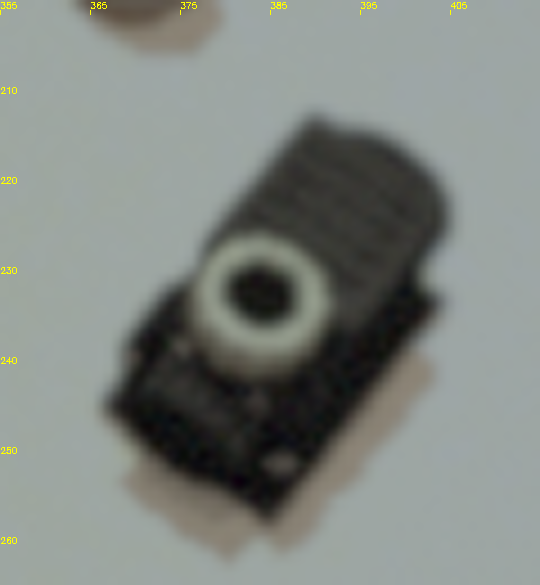

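View pics/z4.png

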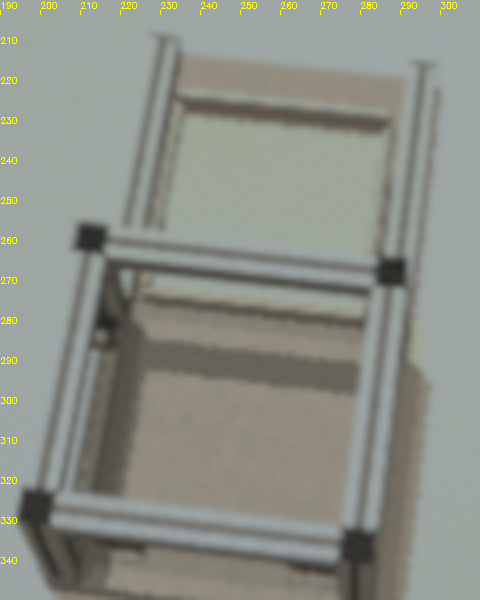

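```bash
cat > h.py <<'E'
import cv2,numpy as np,json
from scipy.optimize import least_squares
CAM={"scene":dict(K=np.array([[514.42716882,0,277.86364405],[0,514.42716882,214.72120339],[0,0,1]]),d=np.array([-0.1089603,0,0,0,0]),r=np.array([1.65273603,2.21452088,-0.60171064]),t=np.array([0.14210125,-0.36597252,1.69145256])),
"top":dict(K=np.array([[519.1140635,0,280.47817372],[0,519.1140635,216.89494613],[0,0,1]]),d=np.array([-0.0165285,0,0,0,0]),r=np.array([2.12800161,-2.10169978,0.18899327]),t=np.array([0.00261406,0.49472454,1.59135821]))}
def proj(n,P):
    c=CAM[n];return cv2.projectPoints(np.atleast_2d(P).astype(float),c["r"],c["t"],c["K"],c["d"])[0][:,0]
def W(p,P):
    P=np.atleast_2d(P).astype(float);c,s=np.cos(p[2]),np.sin(p[2])
    return np.c_[p[0]+c*P[:,0]-s*P[:,1],p[1]+s*P[:,0]+c*P[:,1],P[:,2]]
def onplane(n,uv,z):
    c=CAM[n];q=cv2.undistortPoints(np.array([[uv]],float),c["K"],c["d"])[0,0]
    R=cv2.Rodrigues(c["r"])[0];o=-R.T@c["t"];d=R.T@np.array([q[0],q[1],1]);return o+d*(z-o[2])/d[2]
def fit(obs,p0):
    f=lambda p:np.concatenate([(proj(n,W(p,np.array(P)))[0]-uv) for n,P,uv in obs])
    r=least_squares(f,p0,loss="soft_l1");return r.x,f(r.x).reshape(-1,2)
E
python3 - <<'E'
from h import *
m=.001
def B(x,y,z):return [x*m,y*m,z*m]
obs=[("top",B(-200,102,32),(269.5,230.7)),("top",B(-200,82,32),(276.2,229.7)),("top",B(-200,-82,32),(325.7,222.2)),("top",B(-200,-102,32),(332.5,221)),
("top",B(10,92,142),(261.5,156.2)),("top",B(10,-92,142),(320.5,147.5)),("top",B(180,92,142),(253.2,104.5)),("top",B(180,-92,142),(311.7,96)),
("scene",B(10,92,142),(287.7,267.7)),("scene",B(10,-92,142),(212.7,259.2)),("scene",B(180,92,142),(279.5,336.2)),("scene",B(180,-92,142),(199.2,326.5)),
("scene",B(-200,-102,32),(228,209.2)),("scene",B(-200,-82,32),(235,210)),("scene",B(-200,82,32),(293,216.2)),("scene",B(-200,102,32),(299.5,216.2))]
p,r=fit(obs,[.7,0,0]);print("bay",p,np.degrees(p[2]));print(r.round(1).tolist())
bay=p
def inbay(w):
    c,s=np.cos(p[2]),np.sin(p[2]);d=w[:2]-p[:2];return np.array([c*d[0]+s*d[1],-s*d[0]+c*d[1]])*1000
for n,uv,z in [("scene",(234,222),.042),("scene",(287.5,227.5),.042),("top",(275.7,215.5),.042),("top",(323,209),.042),("scene",(226,274.5),.028),("scene",(281,279.5),.028)]:
    print("tray",n,uv,inbay(onplane(n,uv,z)).round(1))
print("nut",onplane("top",(193.1,219.4),.096),onplane("scene",(384,232.4),.096))
for n,L,s,o in [("top",[(395,275),(280,520),(110,385),(205,185)],9,(165,195)),("scene",[(268,520),(438,300),(108,405)],9,(355,200))]:
    for q in L: print("foot",n,q,onplane(n,(q[0]/s+o[0],q[1]/s+o[1]),.006))
for q in [(315,112),(205,245),(445,215),(360,330)]: print("blk",q,onplane("scene",(q[0]/9+355,q[1]/9+200),.082))
E
```

```text
bay [ 0.66747006 -0.01993763  0.16436639] 9.417500569336111
[[-1.5, -0.3], [-2.0, -0.2], [-0.4, -0.5], [-1.0, -0.2], [-1.6, 0.5], [-0.9, 0.3], [-1.1, 0.3], [-1.1, 0.2], [-0.4, 0.1], [-0.5, 0.0], [-0.9, -0.1], [-0.6, -0.5], [-1.0, -0.5], [-1.0, -0.5], [-1.2, -0.5], [-0.6, 0.2]]
tray scene (234, 222) [-154.4  -73.5]
tray scene (287.5, 227.5) [-155.5   74.8]
tray top (275.7, 215.5) [-158.    70.8]
tray top (323, 209) [-160.1  -80.8]
tray scene (226, 274.5) [ -2.4 -70.4]
tray scene (281, 279.5) [-6.4 75.1]
nut [0.47442211 0.27593578 0.096     ] [0.4732806  0.28199766 0.096     ]
foot top (395, 275) [0.4715644  0.24056086 0.006     ]
foot top (280, 520) [0.38257127 0.27807859 0.006     ]
foot top (110, 385) [0.43039255 0.34130113 0.006     ]
foot top (205, 185) [0.50374695 0.31063475 0.006     ]
foot scene (268, 520) [0.49807581 0.30517744 0.006     ]
foot scene (438, 300) [0.40783394 0.34259703 0.006     ]
foot scene (108, 405) [0.47332194 0.2501817  0.006     ]
blk (315, 112) [0.39981331 0.28736461 0.082     ]
blk (205, 245) [0.45435723 0.2640724  0.082     ]
blk (445, 215) [0.42392482 0.33120365 0.082     ]
blk (360, 330) [0.46945491 0.31344612 0.082     ]
```

Run:
```python
from h import *
m=.001;h=0.44
def B(x,y,z):return [x*m,y*m,z*m]
obs=[("top",B(-200,102,32),(269.5,230.7)),("top",B(-200,82,32),(276.2,229.7)),("top",B(-200,-82,32),(325.7,222.2)),("top",B(-200,-102,32),(332.5,221)),
("top",B(10,92,142),(261.5,156.2)),("top",B(10,-92,142),(320.5,147.5)),("top",B(180,92,142),(253.2,104.5)),("top",B(180,-92,142),(311.7,96)),
("scene",B(10,92,142),(287.7,267.7)),("scene",B(10,-92,142),(212.7,259.2)),("scene",B(180,92,142),(279.5,336.2)),("scene",B(180,-92,142),(199.2,326.5)),
("scene",B(-200,-102,32),(228,209.2)),("scene",B(-200,-82,32),(235,210)),("scene",B(-200,82,32),(293,216.2)),("scene",B(-200,102,32),(299.5,216.2))]
obs=[(n,P,np.array(u)-h) for n,P,u in obs]
p,r=fit(obs,[.7,0,0]);print("bay",p,np.degrees(p[2]));print(r.round(1).tolist())
for k in("top","scene"):print(k,fit([o for o in obs if o[0]==k],[.7,0,0])[0])
def inbay(w):
    c,s=np.cos(p[2]),np.sin(p[2]);d=w[:2]-p[:2];return np.array([c*d[0]+s*d[1],-s*d[0]+c*d[1]])*1000
for n,uv,z in [("scene",(234,222),.042),("scene",(287.5,227.5),.042),("top",(275.7,215.5),.042),("top",(323,209),.042)]:
    print("tray",n,uv,inbay(onplane(n,np.array(uv)-h,z)).round(1))
print("nut",onplane("top",np.array((193.1,219.4))-h,.096),onplane("scene",np.array((384,232.4))-h,.096))
# pump overlay
nut=(onplane("top",np.array((193.1,219.4))-h,.096)+onplane("scene",np.array((384,232.4))-h,.096))/2
yaw=np.radians(-22.7)
pp=np.array([nut[0]-.043*np.cos(yaw),nut[1]-.043*np.sin(yaw),yaw]);print("pump",pp)
def ring(x0,x1,y,z):
    return [B(x0,-y,z),B(x1,-y,z),B(x1,y,z),B(x0,y,z)]
tx=-80
polys=[(pp,ring(-44,58,33,0),(0,255,0)),(pp,ring(-30,30,27,82),(0,0,255)),(pp,[B(43+15*np.cos(a),15*np.sin(a),96) for a in np.linspace(0,6.2,20)],(255,0,0)),
(p,ring(0,20,82,142),(0,0,255)),(p,ring(-200,0,102,32),(0,255,0)),(p,ring(-200,0,82,32),(0,255,0)),(p,ring(tx-75,tx-69,75,42),(255,0,0)),(p,ring(tx-75,tx+75,75,28),(255,0,255))]
for n,x,y,w,hh,s,out in [("top",165,195,60,65,9,"o2"),("scene",355,200,60,65,9,"o3"),("scene",190,200,120,150,4,"o4"),("top",240,85,100,150,4,"o1")]:
    im=cv2.imread(f"pics/{n}0.png")[y:y+hh,x:x+w]
    im=np.clip((im/255.)**0.6*255,0,255).astype(np.uint8)
    im=cv2.resize(im,None,fx=s,fy=s,interpolation=cv2.INTER_CUBIC)
    for q,P,c in polys:
        uv=(proj(n,W(q,P))-[x,y]+.5)*s-.5
        cv2.polylines(im,[uv.round().astype(int)],True,c,1)
    cv2.imwrite(f"pics/{out}.png",im)
a=cv2.imread("pics/o2.png");b=cv2.imread("pics/o3.png");cv2.imwrite("pics/oA.png",cv2.resize(np.hstack([a,b]),(800,433)))
a=cv2.imread("pics/o1.png");b=cv2.imread("pics/o4.png");cv2.imwrite("pics/oB.png",cv2.resize(np.hstack([a,b]),(792,540)))
```

```text
bay [ 0.66755246 -0.02043895  0.16438335] 9.41847222710207
[[-0.9, 0.1], [-1.4, 0.2], [0.2, -0.0], [-0.4, 0.2], [-1.0, 0.9], [-0.3, 0.7], [-0.5, 0.7], [-0.5, 0.6], [-0.1, 0.6], [-0.2, 0.4], [-0.7, 0.3], [-0.4, -0.0], [-0.7, -0.1], [-0.8, -0.1], [-0.9, -0.1], [-0.3, 0.7]]
top [ 0.66896218 -0.02224893  0.16476901]
scene [ 0.66665946 -0.0193877   0.16363777]
tray scene (234, 222) [-155.6  -74.4]
tray scene (287.5, 227.5) [-156.7   74. ]
tray top (275.7, 215.5) [-156.3   72.5]
tray top (323, 209) [-158.4  -79.1]
nut [0.47577969 0.27735233 0.096     ] [0.47231672 0.2806407  0.096     ]
pump [ 0.43437907  0.29559048 -0.39618974]
```

View pics/oA.png

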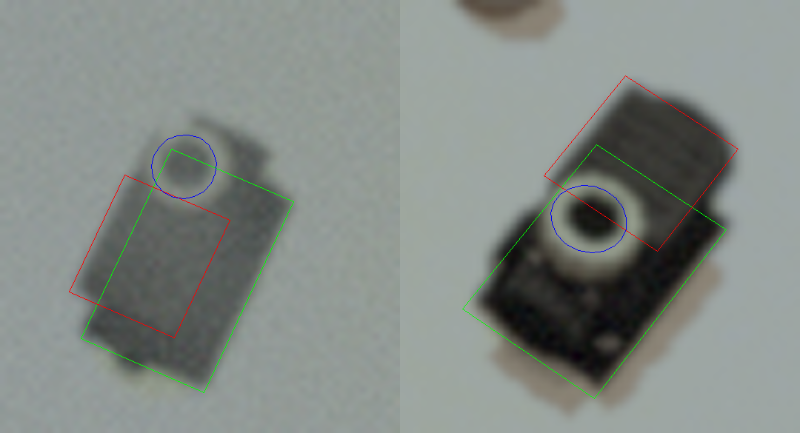

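View pics/oB.png

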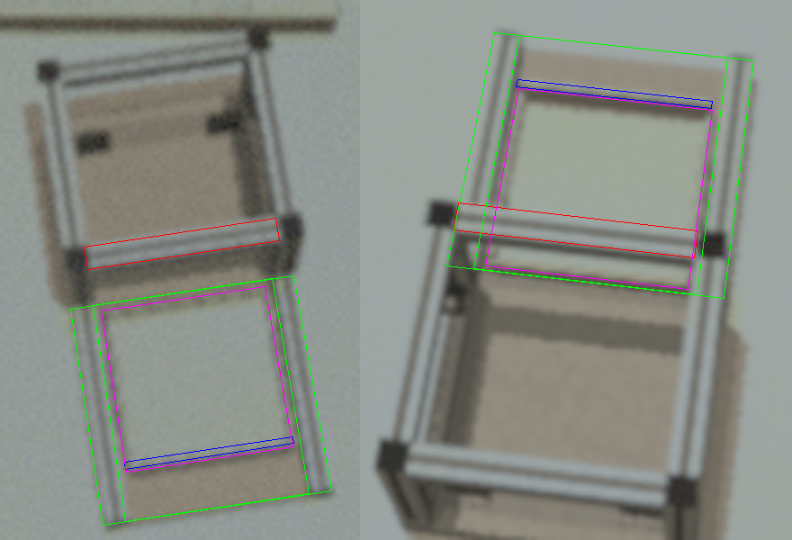

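Overlay check: the bay wireframe matches both views within about 1 px, and the tray origin is at about bay x = -0.081, inside the given range. The two cameras disagree by about 4 mm in y, so I use the average. The pump is at about (0.434, 0.296) with a yaw of about -23°. Next I check IK for the whole plan.

```bash
cat >> h.py <<'E'
BAY=np.array([.66755,-.02044,.16438]);PUMP=np.array([.4344,.2956,np.radians(-22.7)])
def down(yaw,s=1):
    z=s*np.array([-np.sin(yaw),np.cos(yaw),0]);x=np.array([0,0,-1.]);return np.c_[x,np.cross(z,x),z]
def pushR(a,s=1):
    yaw=BAY[2];x=np.array([np.cos(yaw)*np.cos(a),np.sin(yaw)*np.cos(a),-np.sin(a)])
    z=s*np.array([-np.sin(yaw),np.cos(yaw),0]);return np.c_[x,np.cross(z,x),z]
def bayp(x,y,z):return W(BAY,[[x,y,z]])[0]
E
python3 - <<'E'
from h import *
from workcell import bot
r=lambda q:None if q is None else np.round(q,0).tolist()
for s in(1,-1):
    print(s)
    for z in(.2,.036):print(" pump",z,r(bot.inverse_kinematics([PUMP[0],PUMP[1],z],down(PUMP[2],s))))
    for z in(.2,.053):print(" tray",z,r(bot.inverse_kinematics(bayp(-.095,0,z),down(BAY[2],s))))
    for a in(35,45,55):
        for x in(-.23,-.17,0):print(" push",a,x,r(bot.inverse_kinematics(bayp(x,0,.03),pushR(np.radians(a),s))))
E
```

```text
1
 pump 0.2 [1.0, 41.0, -61.0, 108.0, 42.0, 58.0, -12.0]
 pump 0.036 [-33.0, 44.0, -7.0, 115.0, 13.0, 22.0, 18.0]
 tray 0.2 [27.0, 37.0, -42.0, 100.0, 30.0, 54.0, 72.0]
 tray 0.053 [23.0, 49.0, -37.0, 106.0, 45.0, 40.0, 60.0]
 push 35 -0.23 None
 push 35 -0.17 None
 push 35 0 [30.0, 67.0, -34.0, 133.0, 179.0, 64.0, -51.0]
 push 45 -0.23 None
 push 45 -0.17 None
 push 45 0 [27.0, 59.0, -33.0, 129.0, 169.0, 47.0, -51.0]
 push 55 -0.23 None
 push 55 -0.17 None
 push 55 0 [23.0, 53.0, -30.0, 123.0, 156.0, 29.0, -44.0]
-1
 pump 0.2 [-30.0, 28.0, -10.0, 109.0, 7.0, 44.0, -157.0]
 pump 0.036 [-50.0, 45.0, 19.0, 115.0, -34.0, 25.0, -117.0]
 tray 0.2 [-0.0, 32.0, 2.0, 101.0, -1.0, 47.0, -79.0]
 tray 0.053 [-2.0, 44.0, 5.0, 107.0, -7.0, 29.0, -73.0]
 push 35 -0.23 None
 push 35 -0.17 None
 push 35 0 [45.0, 82.0, -61.0, 133.0, 165.0, 67.0, 163.0]
 push 45 -0.23 None
 push 45 -0.17 None
 push 45 0 [37.0, 67.0, -50.0, 129.0, 156.0, 51.0, 151.0]
 push 55 -0.23 None
 push 55 -0.17 None
 push 55 0 [29.0, 56.0, -40.0, 123.0, 144.0, 33.0, 151.0]
```

Run:
```python
from h import *
from workcell import bot
r=lambda q:None if q is None else np.round(q,0).astype(int).tolist()
def R(a,az,roll=0):
    yaw=BAY[2]+az;x=np.array([np.cos(yaw)*np.cos(a),np.sin(yaw)*np.cos(a),-np.sin(a)])
    z=np.array([-np.sin(yaw),np.cos(yaw),0]);y=np.cross(z,x)
    return np.c_[x,np.cos(roll)*y+np.sin(roll)*z,np.cos(roll)*z-np.sin(roll)*y]
for x in(-.2,-.16,-.12,-.08,-.04,.0):
    print(x)
    for az in(-60,-40,-20,0,20,40,60):
        L=[]
        for a in(30,40,50,60,65,70,75,80,90):
            ok=""
            for ro in (0,90,180,-90):
                q=bot.inverse_kinematics(bayp(x,0,.03),R(np.radians(a),np.radians(az),np.radians(ro)))
                ok+="." if q is None else ("F" if abs(q[4]-150)<95 else "o")
            L.append(f"{a}:{ok}")
        print("  az",az,L)
```

```text
-0.2
  az -60 ['30:FFFF', '40:....', '50:F...', '60:FFFF', '65:FFFF', '70:FFFF', '75:FFFF', '80:FFFF', '90:oooo']
  az -40 ['30:....', '40:....', '50:....', '60:....', '65:....', '70:FFFF', '75:FFFF', '80:FFFF', '90:oooo']
  az -20 ['30:....', '40:....', '50:....', '60:....', '65:....', '70:FFFF', '75:FFFF', '80:FFFF', '90:oooo']
  az 0 ['30:....', '40:....', '50:....', '60:....', '65:....', '70:FFFF', '75:FFFF', '80:FFFF', '90:oooo']
  az 20 ['30:....', '40:....', '50:....', '60:....', '65:FFFF', '70:FFFF', '75:FFFF', '80:FFFF', '90:Fooo']
  az 40 ['30:FFF.', '40:FFFF', '50:FFFF', '60:FFFF', '65:FFFF', '70:FFFF', '75:FFFF', '80:FFFF', '90:oooo']
  az 60 ['30:oooo', '40:oooo', '50:oooo', '60:oooo', '65:FFoo', '70:Fooo', '75:Fooo', '80:oooo', '90:oooo']
-0.16
  az -60 ['30:FFFF', '40:FFFF', '50:FFFF', '60:FFFF', '65:FFFF', '70:FFFF', '75:FFFF', '80:FFFF', '90:oooF']
  az -40 ['30:....', '40:....', '50:....', '60:FFFF', '65:FFFF', '70:FFFF', '75:FFFF', '80:FFFF', '90:oooo']
  az -20 ['30:....', '40:....', '50:....', '60:....', '65:FFFF', '70:FFFF', '75:FFFF', '80:FF.F', '90:oooo']
  az
[... 2780 characters left out ...]
:oooF', '70:oooF', '75:oooF', '80:oooF', '90:oooF']
  az -40 ['30:FFFF', '40:FFFF', '50:FFFF', '60:FFFF', '65:FFFF', '70:FFFF', '75:oooo', '80:oooo', '90:oooF']
  az -20 ['30:FFFF', '40:FFFF', '50:FFFF', '60:FFFF', '65:FFFF', '70:FF.F', '75:oooo', '80:oooo', '90:oooo']
  az 0 ['30:FFFF', '40:FFFF', '50:FFFF', '60:FFFF', '65:FFFF', '70:FFFF', '75:Fooo', '80:Fooo', '90:oooo']
  az 20 ['30:FFFF', '40:FFFF', '50:FFFF', '60:FFFF', '65:FFFF', '70:FFoo', '75:Fooo', '80:Fooo', '90:Fooo']
  az 40 ['30:FFFF', '40:FFFF', '50:FFF.', '60:oFoo', '65:Fooo', '70:Fooo', '75:oooo', '80:oooo', '90:Fooo']
  az 60 ['30:oooo', '40:oooo', '50:oooo', '60:oooo', '65:oooo', '70:oooo', '75:oooo', '80:oooo', '90:oooo']
```

Run:
```python
from h import *
from workcell import bot,readout,optics
p=[PUMP[0],PUMP[1],.22]
bot.reach(p,down(PUMP[2],1))
o=readout.get_obs();print(o["t"],np.round(o["joint_positions"]),o["tcp_pos"])
bot.line_to([PUMP[0],PUMP[1],.12],vel=.15)
o=readout.get_obs();print(o["t"],np.round(o["joint_positions"]),o["tcp_pos"])
for n in("scene","top"):
    c=optics.camera(n);cv2.imwrite(f"pics/{n}1.png",c["frame"][:,:,::-1])
a=cv2.imread("pics/top1.png")[170:290,130:260];b=cv2.imread("pics/scene1.png")[150:270,330:460]
im=cv2.resize(np.hstack([a,b]),None,fx=3,fy=3,interpolation=2);cv2.imwrite("pics/m1.png",np.clip((im/255.)**.6*255,0,255).astype(np.uint8))
```

```text
3.3167 [  3.  41. -67. 106.  43.  62. -13.] [0.43494238 0.29481653 0.21979825]
4.1333 [ -1.  48. -59. 112.  53.  53. -21.] [0.43457267 0.29622292 0.12057708]
```

View pics/m1.png

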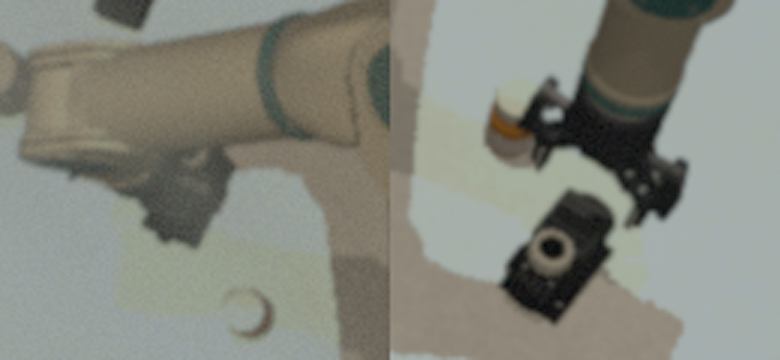

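The open jaws straddle the pump in the scene view, block at about (585,215) in the montage. Before going down I check the clearance to the jar.

Run:
```python
from h import *
print(onplane("top",(212,273.5),.075),onplane("scene",(371,182),.075))
from workcell import bot,readout
bot.line_to([PUMP[0],PUMP[1],.036],vel=.08,stop_force=12)
o=readout.get_obs();print(o["t"],np.round(o["joint_positions"]),o["tcp_pos"],o["contact_force"])
from workcell import gripper_close
gripper_close()
o=readout.get_obs();print(o["t"],o["tcp_pos"],o["contact_force"],o["moment"],o["width"])
```

```text
[0.31141349 0.21451222 0.075     ] [0.31196143 0.21838249 0.075     ]
5.4333 [ -5.  55. -52. 114.  63.  46. -29.] [0.43463683 0.29595135 0.03645775] [-1.16698796 -0.03392362  0.45425087]
5.825 [0.4348599  0.29628607 0.03669787] [0.02174067 1.27767187 5.03753941] [ 0.00555373 -0.04668975 -0.01672316] 0.6262991603863802
```

The gripped width is 53 mm, which matches the 54 mm block, and the jar is about 8 cm away. Lift.

Run:
```python
from h import *
from workcell import bot,readout,optics
bot.line_to([PUMP[0],PUMP[1],.146],vel=.08)
bot.sleep(.3)
o=readout.get_obs();print(o["t"],o["tcp_pos"],o["contact_force"],o["moment"],o["width"])
T=bayp(-.095,0,.146)
bot.line_to(T,vel=.12,frame=down(BAY[2],1))
bot.sleep(.3)
o=readout.get_obs();print(o["t"],T,o["tcp_pos"],np.round(o["joint_positions"]),o["contact_force"],o["moment"],o["width"])
for n in("scene","top"):
    c=optics.camera(n);cv2.imwrite(f"pics/{n}2.png",c["frame"][:,:,::-1])
a=cv2.imread("pics/top2.png")[110:250,220:350];b=cv2.imread("pics/scene2.png")[170:310,190:320]
im=cv2.resize(np.hstack([a,b]),None,fx=3,fy=3,interpolation=2);cv2.imwrite("pics/m2.png",np.clip((im/255.)**.6*255,0,255).astype(np.uint8))
```

```text
7.65 [0.43431354 0.2956024  0.14584931] [-0.38686681  0.31844696 -6.8887886 ] [ 0.01948262  0.08460999 -0.00237761] 0.6259098467742061
11.1 [ 0.5738306  -0.03598587  0.146     ] [ 0.57382956 -0.03589388  0.14602441] [ 38.  53. -68. 103.  55.  65.  50.] [-0.1208369   0.61223195 -6.46611099] [-0.0627367   0.03808636 -0.00800167] 0.6263388791482075
```

View pics/m2.png

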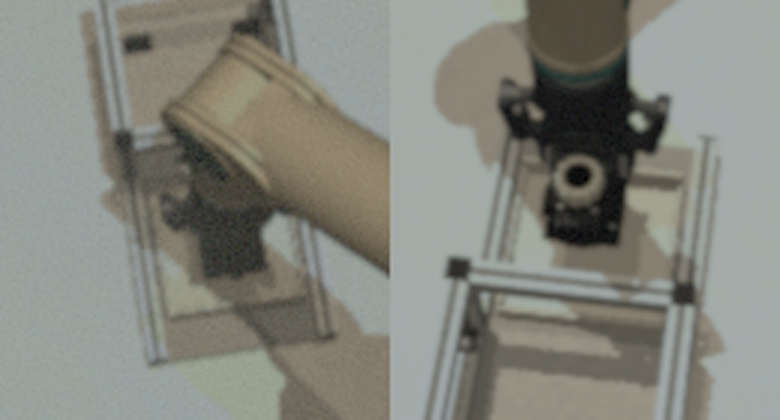

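Run:
```python
from h import *
print(proj("scene",[bayp(-.052,0,.206)]), "seen", ((578-390)/3+190-.33,180/3+170-.33))
from workcell import bot,readout,optics
T=bayp(-.095,0,.064)
bot.line_to(T,vel=.08,stop_force=8)
o=readout.get_obs();print(o["t"],o["tcp_pos"],o["contact_force"])
T[2]=.048
print(bot.line_to(T,vel=.03,stop_force=4))
bot.sleep(.2)
o=readout.get_obs();print(o["t"],o["tcp_pos"],np.round(o["joint_positions"]),o["contact_force"],o["moment"],o["width"])
c=optics.camera("scene");b=c["frame"][170:310,190:320,::-1]
im=cv2.resize(b,None,fx=4,fy=4,interpolation=2);cv2.imwrite("pics/m3.png",np.clip((im/255.)**.6*255,0,255).astype(np.uint8))
```

```text
[[251.97803481 228.49375014]] seen (252.33666666666664, 229.67)
12.375 [ 0.57429655 -0.0358108   0.06457894] [ 0.37569267 -0.77476381 -7.11167224]
True
12.9917 [ 0.57412019 -0.03613581  0.05373177] [ 36.  60. -62. 106.  64.  58.  45.] [-0.8293704  -1.49349634  5.86621773] [0.08842565 0.22659648 0.06273837] 0.6296751528451195
```

View pics/m3.png

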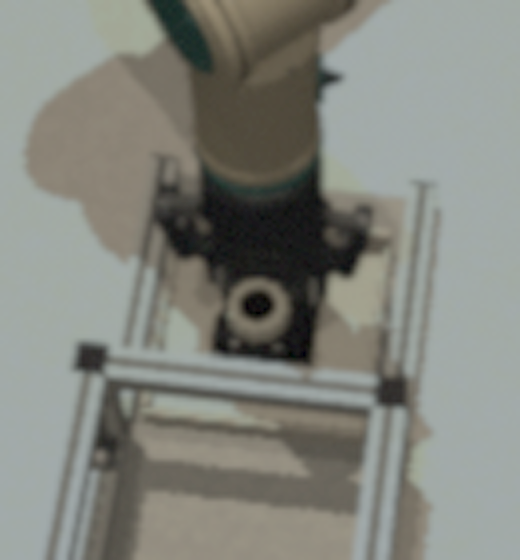

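The pump landed at the expected height (TCP 0.0537, predicted 0.0535), and the nut was within about 1 px of its prediction. Now I release it, retreat and look.

Run:
```python
from h import *
from workcell import bot,readout,optics,ungrasp
p=readout.get_obs()["tcp_pos"]
ungrasp();bot.sleep(.5)
bot.line_to([p[0],p[1],.25],vel=.1)
b=bayp(-.30,0,.25)
o=readout.get_obs();print(o["t"],o["tcp_pos"],o["contact_force"],o["width"])
q=[bot.inverse_kinematics(bayp(-.21,0,z),pushR(np.radians(70),s)) for s in(1,-1) for z in(.16,.03)]
print([None if x is None else np.round(x) for x in q])
for n in("scene","top"):
    c=optics.camera(n);cv2.imwrite(f"pics/{n}4.png",c["frame"][:,:,::-1])
a=cv2.imread("pics/top4.png")[110:250,220:350];b=cv2.imread("pics/scene4.png")[170:310,190:320]
im=cv2.resize(np.hstack([a,b]),None,fx=3,fy=3,interpolation=2);cv2.imwrite("pics/m4.png",np.clip((im/255.)**.6*255,0,255).astype(np.uint8))
```

```text
16.1 [ 0.57388909 -0.0361491   0.24949183] [-0.50666573  0.30064084 -0.23692564] 1.004196359806176
[array([ 40.,  29., -45., 136.,  84.,  16.,  21.]), array([ 47.,  61., -65., 141., 115.,  51.,  -3.]), array([  43.,   30.,  -50.,  136.,   84.,   19., -159.]), None]
```

View pics/m4.png

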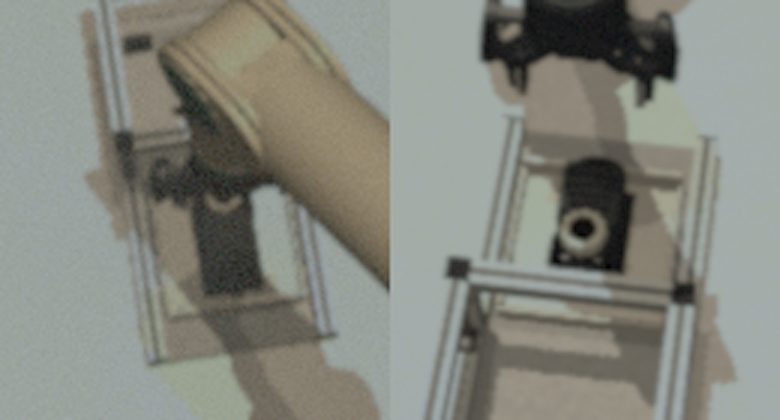

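The pump stands upright in the tray with the jaws clear of it; the nut is at scene (253.7,245.7). I move back, shut the fingers and set up for the push.

Run:
```python
from h import *
from workcell import bot,readout,optics,gripper_close
print("nut",proj("scene",[bayp(-.052,0,.113)]))
gripper_close()
bot.line_to(bayp(-.18,0,.25),vel=.15)
def st():
    o=readout.get_obs();print(round(o["t"],2),np.round(o["tcp_pos"],4),np.round(o["joint_positions"]),np.round(o["contact_force"],1),round(o["width"],2))
st()
R70=pushR(np.radians(70),1)
bot.reach(bayp(-.185,0,.15),R70);st()
try:
    bot.line_to(bayp(-.185,0,.031),vel=.1,stop_force=10);st()
except bot.MotionError as e: print(e)
for n in("scene","top"):
    c=optics.camera(n);cv2.imwrite(f"pics/{n}5.png",c["frame"][:,:,::-1])
a=cv2.imread("pics/top5.png")[110:250,220:350];b=cv2.imread("pics/scene5.png")[170:310,190:320]
im=cv2.resize(np.hstack([a,b]),None,fx=3,fy=3,interpolation=2);cv2.imwrite("pics/m5.png",np.clip((im/255.)**.6*255,0,255).astype(np.uint8))
```

```text
nut [[253.6232855  246.22887872]]
17.68 [ 0.491  -0.0499  0.2503] [ 46.  37. -70. 109.  39.  63.  60.] [0.2 0.2 0.5] 0.0
18.48 [ 0.4873 -0.0505  0.1506] [ 37.  31. -43. 134.  84.  17.  21.] [ 0.1  0.7 -0.4] 0.0
19.82 [ 0.4856 -0.0507  0.0316] [ 38.  53. -49. 137. 122.  36. -12.] [ 0.5  0.  -0.3] -0.0
```

View pics/m5.png

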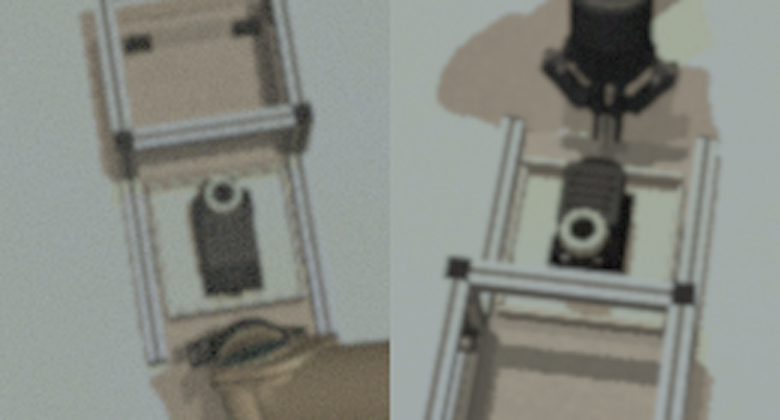

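The shut fingers are centred in front of the tray wall, with the tip at about (607,140) and the wall middle at about (605,172) in the montage. Now the first part of the push.

Run:
```python
from h import *
from workcell import bot,readout,optics
def st(r=None):
    o=readout.get_obs();c,s=np.cos(BAY[2]),np.sin(BAY[2]);d=o["tcp_pos"][:2]-BAY[:2]
    print(r,round(o["t"],2),"bay",np.round([c*d[0]+s*d[1],-s*d[0]+c*d[1],o["tcp_pos"][2]],4),np.round(o["joint_positions"]),np.round(o["contact_force"],1))
st(bot.line_to(bayp(-.11,0,.031),vel=.035,frame=pushR(np.radians(65),1),stop_force=25))
st(bot.line_to(bayp(-.05,0,.031),vel=.035,frame=pushR(np.radians(52),1),stop_force=25))
for n in("scene","top"):
    c=optics.camera(n);cv2.imwrite(f"pics/{n}6.png",c["frame"][:,:,::-1])
a=cv2.imread("pics/top6.png")[90:230,220:350];b=cv2.imread("pics/scene6.png")[190:330,190:320]
im=cv2.resize(np.hstack([a,b]),None,fx=3,fy=3,interpolation=2);cv2.imwrite("pics/m6.png",np.clip((im/255.)**.6*255,0,255).astype(np.uint8))
```

```text
False 22.21 bay [-0.1132  0.0005  0.0297] [ 37.  55. -49. 131. 124.  36. -11.] [-7.7 -0.6  2.6]
False 24.07 bay [-0.05    0.      0.0311] [ 40.  65. -55. 132. 143.  50. -19.] [-4.5  0.2 -2.1]
```

View pics/m6.png

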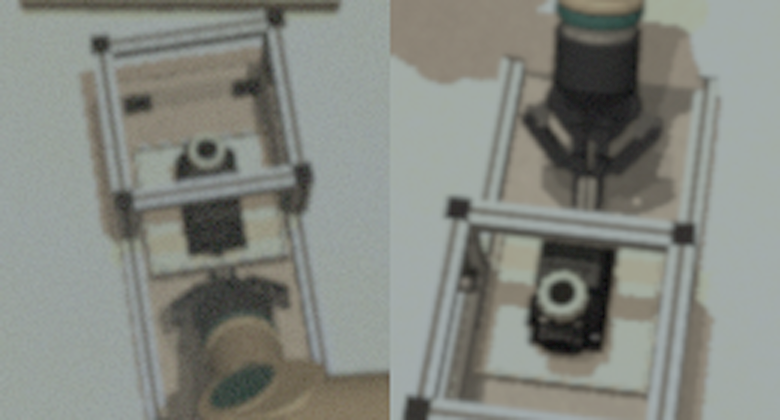

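The tray is straight, and the nut has passed under the bar, at about (207,152) in the top view. On to the stops.

```bash
cat >> h.py <<'E'
def st(r=None):
    from workcell import readout
    o=readout.get_obs();c,s=np.cos(BAY[2]),np.sin(BAY[2]);d=o["tcp_pos"][:2]-BAY[:2]
    print(r,round(o["t"],2),"bay",np.round([c*d[0]+s*d[1],-s*d[0]+c*d[1],o["tcp_pos"][2]],4),np.round(o["joint_positions"]),np.round(o["contact_force"],1))
def look(k,bot_y=90,sy=190):
    from workcell import optics
    for n in("scene","top"):
        c=optics.camera(n);cv2.imwrite(f"pics/{n}{k}.png",c["frame"][:,:,::-1])
    a=cv2.imread(f"pics/top{k}.png")[bot_y:bot_y+140,220:350];b=cv2.imread(f"pics/scene{k}.png")[sy:sy+140,190:320]
    im=cv2.resize(np.hstack([a,b]),None,fx=3,fy=3,interpolation=2);cv2.imwrite(f"pics/m{k}.png",np.clip((im/255.)**.6*255,0,255).astype(np.uint8))
E
python3 - <<'E'
from h import *
from workcell import bot
st(bot.line_to(bayp(-.015,0,.031),vel=.03,frame=pushR(np.radians(45),1),stop_force=20))
st(bot.line_to(bayp(.012,0,.031),vel=.02,stop_force=15))
look(7)
E
```

```text
False 25.49 bay [-0.0149 -0.      0.0312] [ 41.  70. -57. 131. 152.  56. -21.] [-2.8 -0.5 -2.6]
True 26.2 bay [-0.0054 -0.0001  0.0303] [ 41.  70. -57. 129. 151.  55. -21.] [ 0.6 -0.8  0.1]
```

View pics/m7.png

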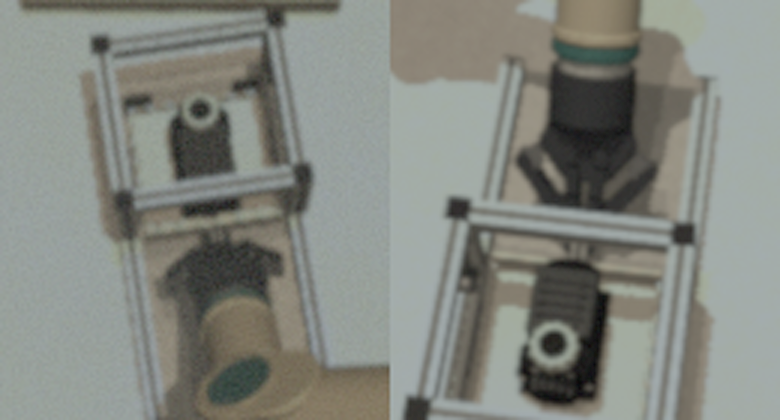

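It stopped with a 15 N jump at TCP bay x = -5.4 mm. I push again to check that this is a firm stop.

Run:
```python
from h import *
from workcell import bot
bot.sleep(.3);st()
r=bot.line_to(bayp(.004,0,.031),vel=.012,stop_force=25);st(r)
bot.sleep(.3);st()
bot.line_to(bayp(-.05,0,.031),vel=.05);st()
bot.line_to(bayp(-.14,0,.08),vel=.1,frame=pushR(np.radians(65),1));st()
bot.line_to(bayp(-.20,0,.2),vel=.12);st()
look(8)
```

```text
None 26.6 bay [-0.0079  0.      0.0277] [ 41.  70. -57. 129. 151.  54. -21.] [ 0.1  0.5 -1.1]
True 27.29 bay [-0.0055  0.0001  0.0275] [ 41.  70. -56. 129. 150.  53. -20.] [ 0.4 -0.  -0. ]
None 27.59 bay [-0.0056  0.0001  0.027 ] [ 41.  70. -56. 129. 150.  53. -20.] [ 0.1 -0.5  0.1]
None 28.63 bay [-0.0496 -0.0001  0.0311] [ 43.  70. -57. 135. 153.  58. -22.] [ 0.6 -0.6  0.1]
None 29.81 bay [-1.40e-01  1.00e-04  7.98e-02] [ 39.  47. -50. 134. 120.  32. -10.] [ 0.2  0.3 -0.2]
None 31.15 bay [-0.2001 -0.      0.2   ] [ 47.  25. -51. 137.  84.  14.  21.] [-0.3 -0.3  0.6]
```

View pics/m8.png

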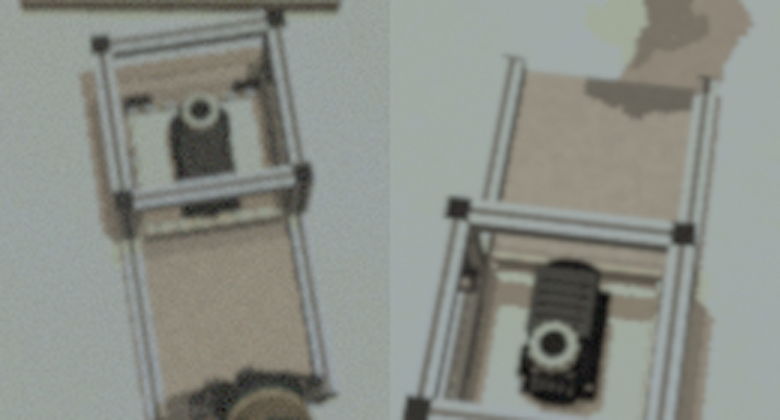

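It stopped firmly at the same place (-5.5 mm) with a 25 N jump. I verify the tray by overlaying the fully-home model (x = 0.075) in green and the 0.068 one in red.

Run:
```python
from h import *
m=.001
def ring(x0,x1,y,z): return [[x0*m,-y*m,z*m],[x1*m,-y*m,z*m],[x1*m,y*m,z*m],[x0*m,y*m,z*m]]
ims=[]
for n,x,y,w,hh,s in [("top",245,95,90,90,6),("scene",195,245,90,90,6)]:
    im=cv2.imread(f"pics/{n}8.png")[y:y+hh,x:x+w]
    im=np.clip((im/255.)**0.6*255,0,255).astype(np.uint8)
    im=cv2.resize(im,None,fx=s,fy=s,interpolation=cv2.INTER_CUBIC)
    for tx,c in((75,(0,255,0)),(68,(0,0,255))):
      for P in(ring(tx-75,tx-69,75,42),ring(tx-75,tx+75,75,28)):
        uv=(proj(n,W(BAY,P))-[x,y]+.5)*s-.5
        cv2.polylines(im,[uv.round().astype(int)],True,c,1)
    ims.append(im)
cv2.imwrite("pics/o8.png",cv2.resize(np.hstack(ims),(800,400)))
```

```text
(no output)
```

View pics/o8.png

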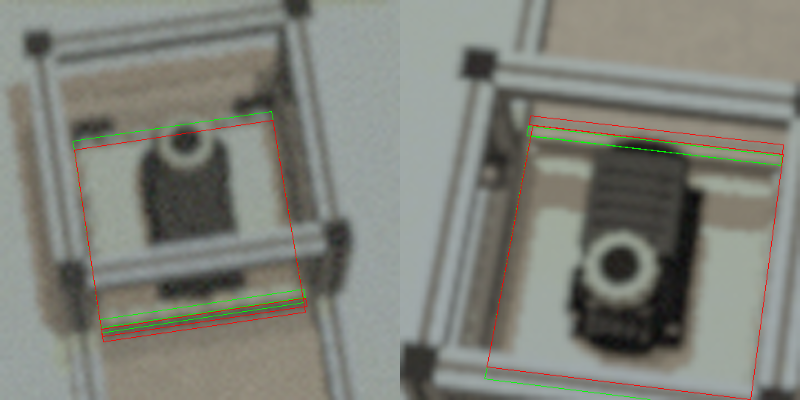

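Run:
```python
from h import *
# mean brightness along bay x at z=42mm height, for initial (0) and final (8)
for n,k,xs in (("scene",8,range(-16,18,2)),("scene",0,range(-172,-138,2)),("top",8,range(-16,18,2)),("top",0,range(-172,-138,2))):
    g=cv2.cvtColor(cv2.imread(f"pics/{n}{k}.png"),cv2.COLOR_BGR2GRAY).astype(np.float32)
    for ys in ((-65,-40),(40,65)):
        out=[]
        for x in xs:
            uv=proj(n,W(BAY,[[x/1e3,y/1e3,.042] for y in np.linspace(*ys,25)])).astype(np.float32)
            out.append(int(cv2.remap(g,uv[:,:1].copy(),uv[:,1:].copy(),1).mean()))
        print(n,k,ys,list(xs)[0],out)
```

```text
scene 8 (-65, -40) -16 [65, 84, 94, 98, 96, 93, 89, 91, 97, 104, 98, 78, 57, 45, 44, 51, 67]
scene 8 (40, 65) -16 [67, 84, 93, 96, 94, 90, 87, 88, 94, 99, 92, 73, 54, 44, 44, 52, 70]
scene 0 (-65, -40) -172 [94, 94, 94, 95, 95, 96, 98, 101, 106, 105, 93, 75, 57, 47, 44, 45, 53]
scene 0 (40, 65) -172 [94, 94, 94, 93, 93, 94, 96, 100, 104, 100, 86, 68, 52, 44, 42, 45, 54]
top 8 (-65, -40) -16 [74, 73, 70, 64, 57, 50, 48, 55, 68, 82, 94, 100, 99, 94, 86, 79, 75]
top 8 (40, 65) -16 [73, 72, 69, 64, 58, 52, 50, 55, 67, 80, 90, 95, 93, 88, 83, 79, 76]
top 0 (-65, -40) -172 [84, 83, 80, 76, 68, 61, 58, 63, 75, 87, 98, 103, 105, 106, 106, 106, 107]
top 0 (40, 65) -172 [86, 85, 80, 74, 67, 60, 57, 64, 76, 87, 95, 100, 103, 105, 105, 106, 107]
```

The wall profile puts the tray's front face at bay x = 0 ± 2 mm, equal on both sides. So the tray is home and straight, and the pump is upright. Handing in.

Run:
```python
from h import *
from workcell import order,bot
c=proj("scene",[bayp(.104,0,.113)]);print("nut expected",c,"montage",(c-[190,190]+.33)*3+[390,0])
a=cv2.imread("pics/scene0.png").astype(int);b=cv2.imread("pics/scene8.png").astype(int)
d=np.abs(a-b).max(2)
for n,(u,v) in dict(silencer=(169,188),controller=(136,245),offcut=(93,200),union=(218,152),jar=(371,190),brick=(393,325),bottle=(458,288),screwdriver=(121,158)).items():
    print(n,d[v-18:v+18,u-18:u+18].mean().round(1))
bot.sleep(.3);st()
order.close_job()
```

```text
nut expected [[244.03005146 304.18219283]] montage [[553.08015439 343.53657849]]
silencer 3.6
controller 2.2
offcut 3.0
union 24.1
jar 4.1
brick 2.8
bottle 3.3
screwdriver 12.4
None 31.55 bay [-0.2     0.0002  0.1998] [ 47.  25. -51. 137.  84.  14.  21.] [ 0.4  0.2 -0.6]
the job is handed in; nothing more can be done
```

The pump fits under the bar: it now stands in the tray, and the tray is pushed fully home. I handed the job in at about 31.6 s of the 72 s allowed; no verdict is reported.

- **Pump:** I gripped it across its flat sides (53 mm measured, against 54 mm nominal), set it down in the pulled-out tray and let go. After the push, its outlet nut appeared within about 1 px of where it should be if the pump rode upright and did not shift.
- **Tray:** I pushed it by the middle of its front wall with shut fingers. I tilted the tool back as it went in, so the gripper's body kept clear of the bar. The tray stopped twice at the same place, at force limits of 15 N and 25 N.
- **Final position:** in the last pictures the tray's front face is at bay x = 0 within about 2 mm and equal on both sides, so it is home and straight. The forces showed nothing that looked like contact with the bar.

Some checks disagreed or were not conclusive:
- **Cameras:** the two views differ by about 4 mm in y, so I used their average.
- **Bystanders:** six of the eight other things look the same in pictures taken before and after. The spots around the union and the screwdriver did change. I put that down to the arm's shadow having moved and did not check it further, but the tool did not go near either once it had left its start pose.

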